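# Switch off the blood tube mixer and lock its keeper bar

## Robot

A 6-joint arm with a two-finger parallel gripper is mounted at the origin on the work surface. World frame = base frame: x ahead of the robot, y to its left, z up, the work surface at z = 0. Lengths are in m, angles in rad, forces in N, time in s.
With the tool pointing down it reaches from about 0.25 to 0.775 m from the base axis. Payload 4 kg.
Tool frame: the origin (TCP) lies on the centre line of the jaws, within the pads' length; the fingertips stand 8 mm ahead of it and the grasp point (between the pads) lies 11 mm behind it; z points along the fingers, y is the direction in which the jaws open and shut (so a half turn about z gives the same grasp; the last joint's range is limited). The gripper opens to 85 mm and grips with 20 to 120 N. Pads are 22 mm wide; open, the fingers measure 114 mm over their backs; the gripper's body (76 mm by 85 mm) begins 54 mm behind the grasp point. The pads swing forward as they close: fully open they stand 13 mm farther back than shut.
Start: joints at [1.161, 0.087, 1.371, -0, 1.684, -0.103], TCP at [0.166, 0.524, 0.239] pointing down, gripper open.
Joint ranges: [-3.1, 3.1], [-0.76, 2.03], [0.27, 2.55], [-1.08, 4.22], [0.17, 2.65], [-2.57, 2.57]. Speed limits (rad/s): [2.79, 2.79, 3.14, 3.14, 3.14, 3.14].

## Interface

Orientations are given as a 3x3 rotation matrix whose columns are the frame's x, y, z axes.
In Python, from rig import r gives the robot as it stands. The module is installed in compiled form; this text tells all that it offers.
- The arm moves only by the shell command python3 -m inch 'ROWS' [FORCE]. ROWS is JSON, a list that holds one entry, the list of rows, each a list of 5 numbers: the opening, from 0 (shut) to 1 (fully open), then the shift along the tool's x, y, z in cm, then the turn about the tool's z in degrees. A call has 1 to 20 rows; each row shifts and turns the commanded pose from where the row before left it, along the tool's axes as they then stand; what a row does not reach is not made up. A row lasts 1/10 s, in which the tool goes at most 50 mm and 8.59 degrees, less where a joint would pass 70% of its speed; a pose out of reach is approached as far as the arm can. A call is refused whole if a number of a shift passes 5 or a number of a turn 8.59, either way. A call with a gripper value outside its range is refused whole. The fingers move at their own pace and stop on an object; FORCE is the grip in N (left out, the last holds). Time passes only in rows, so rows that do not move let the fingers close. It gives the time, the measured TCP pose, the force and the opening at its end, in the units of the state.
- r.read_state(): the state, without advancing time (a new reading comes with each control period).
- r.snapshot(name): name is "scene" or "side" or "wrist"; returns a dict with "frame" (400x640x3 uint8, blue, green, red), "K" (3x3 intrinsics, pixels), "view" (4x4, takes a point from world to camera coordinates). Camera axes: x right, y down, z forward; pixel columns grow to the right and rows downward; lengths in m; the calibration is good to about 2 mm. A picture is of the moment at which its call begins. There is no depth.
- r.sign_off(): hands the job in, once; it reports no verdict.
The state is a dict: "time_s": time; "qpos": joint angles; "joint_vel": joint speeds; "joint_efforts": joint torques, N m; "position": TCP position; "orientation": TCP orientation; "contact_force": force on the tool from outside, world axes, zero at the start; "moment": the same for the moment, N m; "grip_width": opening from 0.0 (shut) to 1.0 (fully open).
Only numpy, scipy, OpenCV 4.12 (cv2) and the standard library are available. Lean on these libraries where they do the work, as an engineer would, in place of code of your own. Each camera call takes 0.05 s, during which the arm holds its last target.

## Task

Shut down the tube mixer: turn its speed knob (the large one on the sloping panel) anticlockwise all the way to its end stop, past the stiff last stretch until it has clicked off and stays there. Only then swing the keeper bar across the tubes until it snaps fully home in its detent. Leave the small timer knob at its setting, and do not disturb the tubes or the other things on the counter.

Things in the scene. Friction and masses are not known exactly. Their poses are not given: they have to be found in the camera images.
- mixer: Fixed ivory bench-top tube mixer, 290 x 300 mm, tray 66 mm above the counter. Origin on the counter under the tray's centre. Own x points away from the control panel, y to the left seen from the panel side, z up. The front panel (own x -190 to -110 mm) slopes down towards own -x: its outward normal in the mixer frame is (-0.479, 0, 0.878), 0.5 rad from vertical.
- knob_grip (a point): Point on the speed knob's axis, 23 mm out from the panel face, 7 mm below its top: round black knurled knob with a white pointer ridge, 40 mm diameter, standing 30 mm off the panel, on the panel's right half (mixer frame -161, -75, 82 mm). Site z axis = knob axis, outwards. The timer knob is 130 mm away.
- knob (a joint): Easy travel of the speed knob, rad, 0 to 4.5; falls as the knob turns anticlockwise (seen facing the panel), friction about 0.05 N m. At 0 it meets the click switch (next entry). Angle left to the end stop = joint knob + 0.5 - joint knob_click. Starts at 1.6 to 3.2, so it needs more than one grasp.
- knob_click (a joint): Off switch at the end of the speed knob's travel, rad: 0 = on (start), 0.5 = off, at the end stop. Once joint knob is 0, turning on anticlockwise meets a spring, stiffest at first (about 0.23 N m), over centre at 0.25, after which it snaps to 0.5 and stays. Released before that, it springs back to 0.
- keeper_pivot (a point): Centre of the vertical hinge of the keeper bar on its rear post (mixer frame 70, 0, 94 mm).
- keeper_peg (a point): Grip peg of the keeper bar: upright black cylinder, 14 mm diameter, from the bar's top face (103 mm above the counter) up to 139 mm; this point is on its axis, 124 mm above the counter, 140 mm from the hinge. The bar is flat steel, 12 mm wide, 9 mm thick, 168 mm long from the hinge, its underside 94 mm above the counter, 12 mm above the tubes.
- keeper (a joint): Free swing of the keeper bar, rad, 0 to 1.4. Starts open at 0.6 to 1.15, the bar pointing to the mixer's left (own +y) of its shut line; falls as the bar swings level, anticlockwise from above. Friction 0.06 N m. At 0 it meets the detent. Angle left to shut = joint keeper + 0.2 - joint keeper_detent; shut, the bar points from the hinge along own -x.
- keeper_detent (a joint): Detent of the keeper bar, rad: 0 = not engaged (start), 0.2 = home. With joint keeper at 0, pushing on works against a spring, about 0.56 N m at first (4 N at the peg), over centre at 0.1; then it snaps to 0.2 against a hard stop. Released before that, it springs back to 0.
- tube0: Capped blood tube, 16 mm diameter, 100 mm long, lying loose along the mixer's own y in a groove of the tray under the keeper bar; origin at its centre. Top 82 mm above the counter. Leave where it is.
- tube1: Capped blood tube, 16 mm diameter, 100 mm long, lying loose along the mixer's own y in a groove of the tray under the keeper bar; origin at its centre. Top 82 mm above the counter. Leave where it is.
- tube2: Capped blood tube, 16 mm diameter, 100 mm long, lying loose along the mixer's own y in a groove of the tray under the keeper bar; origin at its centre. Top 82 mm above the counter. Leave where it is.
- tube3: Capped blood tube, 16 mm diameter, 100 mm long, lying loose along the mixer's own y in a groove of the tray under the keeper bar; origin at its centre. Top 82 mm above the counter. Leave where it is.
- tube_rack: White rack full of upright capped tubes, 160 x 70 mm, 107 mm high, to the right of the mixer; origin under its centre. Bystander.
- thermometer: White hand-held thermometer with a small display, 175 x 50 x 30 mm, lying left of the mixer; origin under its centre. Bystander.
- tape_roll: White roll of tape lying flat, 84 mm across, 24 mm high, to the right of the mixer's panel; origin under its centre. Bystander.
- marker: White pen with black cap, 130 x 14 mm, lying on the mixer's housing left of the tray, its top 74 mm above the counter, under the open keeper bar; origin under its centre. Bystander.
- reagent: White bottle, 54 mm diameter, 110 mm high, at the left of the mixer; origin under its centre. Bystander.
- timer_rim (a point): Point on the edge of the small timer knob's face, 12 mm from its axis, 19 mm out from the panel. The timer: black, round, 24 mm diameter, standing 19 mm off the panel on its left half (axis at mixer frame -150, 55, 62 mm on the panel face). To be left alone.

How it is judged:
By the outcome, as a careful person would: the job done as asked, in the order asked, and still so for the second after the job is handed in, with the robot touching nothing.
It also fails if it takes over 61 s, if anything falls off the work surface, if the arm or the gripper's body presses on something with over 40 N, if the wrist force passes 120 N, or if a joint passes its speed limit or range.

## Working session

There is one attempt and no reset: what is moved stays moved. The work goes in short steps, Python scripts to look and compute and a shell command to move; the robot and the scene stay as the last step left them, time stands still between calls to the robot, and variables do not carry over. Pictures are saved under pics/ and viewed, and the job is handed in when it is done.

```bash
mkdir -p pics && python3 - <<'E'
from rig import r
import cv2, numpy as np
s=r.read_state()
for k,v in s.items(): print(k,np.round(v,3).tolist())
for n in ["scene","side","wrist"]:
    d=r.snapshot(n)
    cv2.imwrite(f"pics/{n}0.png",d["frame"])
    np.savez(f"pics/{n}0.npz",**{k:np.array(v) for k,v in d.items()})
    V=np.array(d["view"]);print(n,np.round(d["K"],1).tolist(),np.round(-V[:3,:3].T@V[:3,3],3),np.round(V[2,:3],3))
E
```

```text
time_s 0.0
qpos [1.161, 0.088, 1.372, 0.0, 1.684, -0.103]
joint_vel [-0.001, -0.001, 0.0, -0.002, -0.001, 0.0]
joint_efforts [0.001, -35.187, -31.327, -0.0, 0.011, 0.0]
position [0.166, 0.524, 0.238]
orientation [[-0.953, 0.302, -0.001], [0.302, 0.953, -0.002], [0.0, -0.002, -1.0]]
contact_force [-0.452, 0.043, -0.159]
moment [0.009, -0.02, -0.014]
grip_width 1.002
scene [[402.0, 0.0, 320.5], [0.0, 402.0, 196.4], [0.0, 0.0, 1.0]] [ 1.07  -0.453  0.874] [-0.469  0.452 -0.759]
side [[474.3, 0.0, 319.1], [0.0, 474.3, 197.2], [0.0, 0.0, 1.0]] [ 0.461 -0.613  0.852] [ 0.162  0.625 -0.764]
wrist [[288.5, 0.0, 319.7], [0.0, 288.5, 193.6], [0.0, 0.0, 1.0]] [0.1   0.546 0.373] [ 0.26  -0.085 -0.962]
```

View pics/scene0.png

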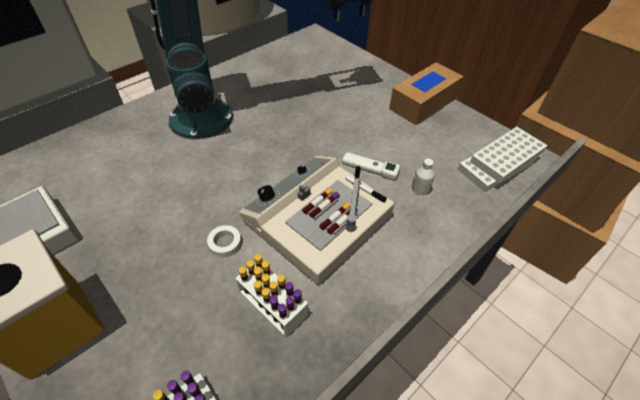

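View pics/side0.png

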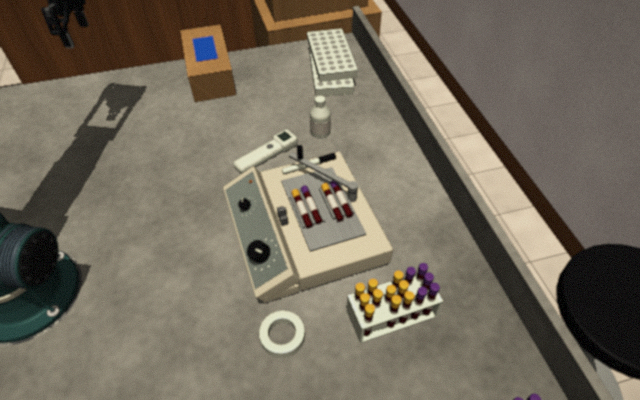

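View pics/wrist0.png

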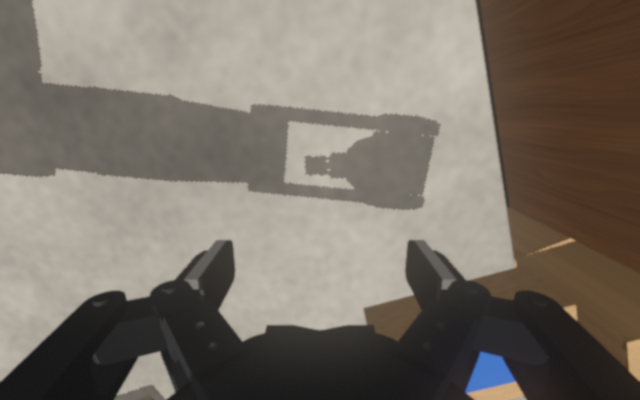

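The side view shows the mixer with the speed knob near (259,251), the timer near (245,205), and the keeper bar from about (352,190) to its peg near (299,152). In the scene view the knob is near (265,193) and the peg near (358,172). I'll zoom in.

```bash
python3 - <<'E'
import cv2, numpy as np
a=cv2.imread("pics/side0.png")[130:310,210:400]
cv2.imwrite("pics/side0z.png",cv2.resize(a,None,fx=3.3,fy=3.3,interpolation=cv2.INTER_CUBIC))
a=cv2.imread("pics/scene0.png")[140:290,230:410]
cv2.imwrite("pics/scene0z.png",cv2.resize(a,None,fx=4,fy=4,interpolation=cv2.INTER_CUBIC))
E
```

```text
(no output)
```

View pics/side0z.png

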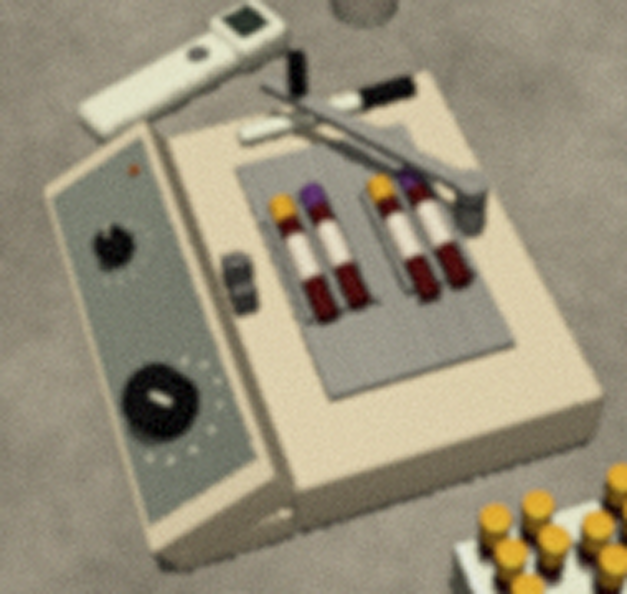

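View pics/scene0z.png

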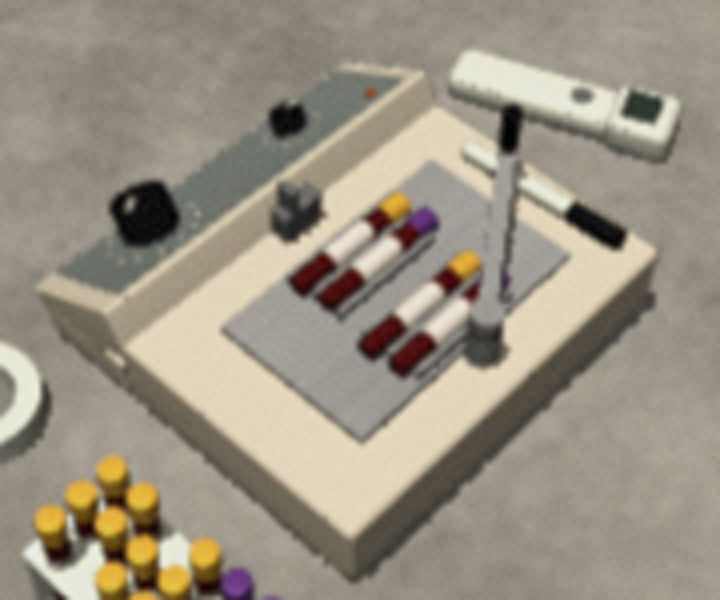

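```bash
cat > h.py <<'E'
import cv2, numpy as np
def load(n):
    d=np.load(f"pics/{n}.npz"); return d["frame"],d["K"],d["view"]
def proj(K,V,p):
    c=V[:3,:3]@np.asarray(p,float)+V[:3,3]; u=K@c; return u[:2]/u[2]
def ray(K,V,px):
    d=V[:3,:3].T@np.linalg.solve(K,[px[0],px[1],1.0]); return -V[:3,:3].T@V[:3,3], d/np.linalg.norm(d)
def onplane(K,V,px,z):
    o,d=ray(K,V,px); return o+d*(z-o[2])/d[2]
def tri(obs):
    A=np.zeros((3,3));b=np.zeros(3);R=[]
    for K,V,px in obs:
        o,d=ray(K,V,px);P=np.eye(3)-np.outer(d,d);A+=P;b+=P@o;R.append((o,P))
    x=np.linalg.solve(A,b); return x,[np.linalg.norm(P@(x-o))*1000 for o,P in R]
def blobs(fr,roi,thr,lo=True):
    x0,y0,x1,y1=roi; g=cv2.cvtColor(fr,cv2.COLOR_BGR2GRAY)[y0:y1,x0:x1]
    m=((g<thr) if lo else (g>thr)).astype(np.uint8)
    n,l,st,c=cv2.connectedComponentsWithStats(m)
    return [(st[i,4],(c[i]+[x0,y0]).round(1).tolist(),(st[i,:4]+[x0,y0,0,0]).tolist()) for i in range(1,n) if st[i,4]>8]
E
python3 - <<'E'
from h import *
fs,Ks,Vs=load("side0");fc,Kc,Vc=load("scene0")
print("side",*blobs(fs,(225,140,350,280),50),sep="\n")
print("scene",*blobs(fc,(245,155,400,215),50),sep="\n")
E
```

```text
side
(np.int32(58), [299.5, 152.1], [297, 146, 6, 14])
(np.int32(77), [326.9, 157.6], [320, 154, 15, 9])
(np.int32(58), [335.4, 185.6], [330, 180, 11, 12])
(np.int32(27), [306.1, 193.5], [303, 191, 7, 6])
(np.int32(18), [327.1, 192.1], [325, 190, 6, 5])
(np.int32(17), [297.3, 197.9], [295, 196, 6, 5])
(np.int32(97), [244.2, 204.8], [239, 199, 11, 12])
(np.int32(61), [346.5, 209.9], [343, 204, 7, 13])
(np.int32(75), [337.8, 214.2], [333, 208, 10, 13])
(np.int32(13), [281.2, 213.4], [279, 211, 6, 6])
(np.int32(75), [316.5, 216.5], [312, 210, 10, 14])
(np.int32(75), [306.9, 220.6], [303, 214, 10, 14])
(np.int32(12), [284.2, 221.4], [282, 220, 5, 4])
(np.int32(368), [258.0, 251.7], [247, 240, 23, 24])
scene
(np.int32(48), [301.5, 169.7], [298, 167, 8, 7])
(np.int32(42), [357.1, 171.8], [355, 167, 5, 11])
(np.int32(181), [266.1, 193.2], [258, 186, 17, 15])
(np.int32(42), [304.1, 194.3], [299, 190, 11, 9])
(np.int32(66), [378.6, 196.1], [372, 191, 14, 11])
(np.int32(15), [324.2, 194.5], [322, 193, 5, 5])
(np.int32(19), [331.5, 198.2], [329, 196, 6, 6])
(np.int32(50), [307.4, 208.4], [303, 204, 10, 10])
(np.int32(40), [315.4, 211.4], [310, 208, 11, 7])
(np.int32(14), [341.9, 209.8], [340, 208, 5, 5])
```

```bash
python3 - <<'E'
from h import *
fs,Ks,Vs=load("side0");fc,Kc,Vc=load("scene0")
zs=lambda x,y:(x/3.3+210-.35,y/3.3+130-.35); zc=lambda x,y:(x/4+230-.4,y/4+140-.4)
P={"knob":((258.3,251.7),(266.1,193.2)),"timer":((244.2,204.8),(301.5,169.7)),"peg":((299.5,152.4),(357.1,171.8)),
"hinge":(zs(468,188),zc(485,318)),"plateFL":(zs(237,168),zc(430,160)),"plateBL":(zs(403,125),zc(570,256)),"plateBR":(zs(513,343),zc(362,440)),"plateFR":(zs(330,398),zc(222,328)),
"houBL":(zs(430,72),zc(655,250)),"houBR":(zs(603,397),zc(355,540))}
X={}
for k,(a,b) in P.items():
    x,e=tri([(Ks,Vs,a),(Kc,Vc,b)]);X[k]=x;print(k,np.round(x*1000,1),np.round(e,1))
M={"knob":(-157.2,-75,75),"timer":(-154.5,55,70.3),"hinge":(70,0,104)}
M={**M,"houBL":(110,145+0,66),"houBR":(110,-145,66)}
def fit(ks):
    a=np.array([M[k][:2] for k in ks])/1000;b=np.array([X[k][:2] for k in ks])
    ca,cb=a.mean(0),b.mean(0);H=(a-ca).T@(b-cb);th=np.arctan2(H[0,1]-H[1,0],H[0,0]+H[1,1])
    R=np.array([[np.cos(th),-np.sin(th)],[np.sin(th),np.cos(th)]]);t=cb-R@ca
    print(ks,"yaw",round(np.degrees(th),2),"t",np.round(t*1000,1),"res",np.round(1000*(b-(a@R.T+t)),1).tolist())
    return th,t
fit(["knob","timer","hinge"]);fit(["knob","timer"]);th,t=fit(["knob","timer","hinge","houBL","houBR"])
pl=sum(X[k] for k in X if k.startswith("plate"))/4;print("plate centre",pl)
print("housing centre", (X["houBL"]+X["houBR"])/2, np.linalg.norm(X["houBL"]-X["houBR"]), np.degrees(np.arctan2(*(X["houBL"]-X["houBR"])[[1,0]]))-90)
v=X["peg"]-X["hinge"];print("keeper r",np.linalg.norm(v[:2]),"dir",np.degrees(np.arctan2(v[1],v[0])), "shut dir",np.degrees(th)+180)
E
```

```text
knob [473.8 -78.1  75.1] [1.4 1.4]
timer [466.8  50.9  70.6] [1.1 1.1]
peg [607.7 121.2 122.5] [1.2 1.2]
hinge [693.8  13.3  99.3] [0.6 0.6]
plateFL [558.6 100.   68.3] [1.4 1.4]
plateBL [678.9 111.1  64.8] [1.4 1.4]
plateBR [692.2 -86.2  64.3] [1.2 1.2]
plateFR [572.9 -95.7  65.3] [1.2 1.2]
houBL [712.4 157.1  64. ] [1.5 1.5]
houBR [ 735.  -131.3   53.6] [2. 2.]
['knob', 'timer', 'hinge'] yaw 4.33 t [624.6   8.1] res [[0.2, 0.5], [0.4, -0.4], [-0.6, -0.1]]
['knob', 'timer'] yaw 4.29 t [624.9   8. ] res [[-0.0, 0.4], [0.0, -0.4]]
['knob', 'timer', 'hinge', 'houBL', 'houBR'] yaw 4.13 t [620.4   6.7] res [[4.8, 1.4], [4.5, 0.5], [3.6, 1.6], [-7.2, -2.1], [-5.6, -1.3]]
plate centre [0.62565611 0.00729032 0.06568846]
housing centre [0.7237123  0.01291425 0.05882526] 0.28950693323443955 4.465423861623293
keeper r 0.1380283504616725 dir 128.59702503824778 shut dir 184.13438745091014
```

```bash
cat >> h.py <<'E'
TH=np.radians(4.33);T=np.array([.6246,.0081])
def m2w(p):
    p=np.asarray(p,float)/1000;c,s=np.cos(TH),np.sin(TH)
    return np.array([c*p[0]-s*p[1]+T[0],s*p[0]+c*p[1]+T[1],p[2]])
def need(s,target,a=None):
    R=np.array(s["orientation"]);D=np.array(target)-np.array(s["position"])
    a0=np.degrees(np.arctan2(R[1,1],R[0,1]))
    print("jaw angle",round(a0,1),"shift cm",np.round(R.T@D*100,2),"turn deg (tool z)",None if a is None else round(a0-a,1))
def brief(s):
    print("t",round(s["time_s"],2),"pos",np.round(s["position"],4),"F",np.round(s["contact_force"],1),"M",np.round(s["moment"],2),"w",round(s["grip_width"],3),"q",np.round(s["qpos"],2))
E
python3 - <<'E'
from h import *
from rig import r
s=r.read_state(); g=m2w((-161,-75,82)); print(g, m2w((70,0,94)), m2w((-70,0,124)))
need(s,[g[0],g[1],0.22],94.3-30)
E
```

```text
[ 0.4697221  -0.07884157  0.082     ] [0.6944002  0.01338506 0.094     ] [0.5547998  0.00281494 0.124     ]
jaw angle 72.4 shift cm [-47.16 -48.29   1.91] turn deg (tool z) 8.1
```

```bash
python3 -m inch '[[[0.75,-2,-2,0,0],[0.75,-3,-3,0,0],[0.75,-3,-3,0,0],[0.75,-3,-3,0,0],[0.75,-3,-3,0,0],[0.75,-3,-3,0,0],[0.75,-3,-3.1,0,0],[0.75,-3,-3.1,0,0],[0.75,-3,-3.1,0,0],[0.75,-3,-3.1,0,0],[0.75,-3,-3.1,0,0],[0.75,-3,-3.1,0,0],[0.75,-3,-3.2,0.4,0],[0.75,-3,-3.2,0.5,0],[0.75,-3,-3.2,0.5,0],[0.75,-2.2,-2.2,0.5,0],[0.75,-1,-1,0,0],[0.75,0,0,0,0]]]' 40; python3 - <<'E'
from h import *
from rig import r
s=r.read_state(); brief(s); g=m2w((-161,-75,82))
need(s,[g[0],g[1],0.22],94.3-30)
d=r.snapshot("wrist");cv2.imwrite("pics/w1.png",d["frame"]);np.savez("pics/w1.npz",**{k:np.array(v) for k,v in d.items()})
K,V=np.array(d["K"]),np.array(d["view"])
for n,p in dict(kgrip=(-161,-75,82),ktop=(-164.4,-75,88.1),kbase=(-150,-75,61.8),timer=(-150-.479*19,55,62+.878*19)).items(): print(n,proj(K,V,m2w(p)).round(1))
E
```

```text
time_s: 1.95
position: [0.47, -0.0807, 0.2196]
orientation: [[-0.953, 0.304, -0.002], [0.304, 0.953, 0.001], [0.002, 0.0, -1.0]]
contact_force: [-0.5, -0.1, -0.2]
grip_width: 0.753
t 1.95 pos [ 0.47   -0.0807  0.2196] F [-0.5 -0.1 -0.2] M [ 0.02  0.02 -0.02] w 0.753 q [-0.29 -0.07  1.57  0.    1.65 -1.55]
jaw angle 72.3 shift cm [ 0.08  0.17 -0.04] turn deg (tool z) 8.0
kgrip [321.  185.5]
ktop [319.6 183.9]
kbase [324.8 190.2]
timer [450.1 136.1]
```

View pics/w1.png

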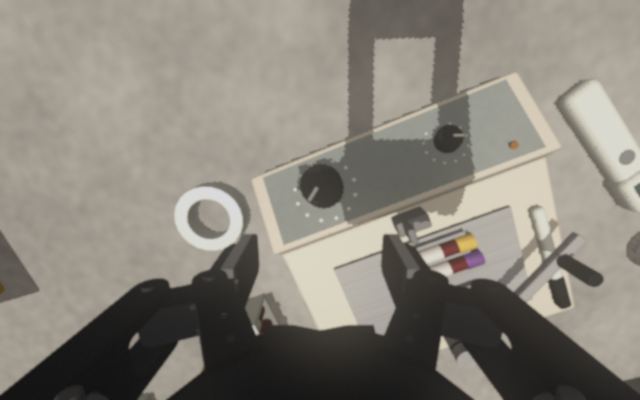

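Wrist picture: the knob's centre is at (321,186), against a prediction of about (320–325, 184–190). The timer is at (448,138), predicted (450,136), so the mixer pose holds. The white pointer runs from (318,188) to (308,201), about 58° clockwise of "up" on the panel, so roughly 200° is left to turn. Next I'll check where the fingertips really stand.

```bash
python3 - <<'E'
from h import *
for n,l,rr,w,tcpz in (("wrist0",(233,242),(407,242),85.2,0.2384),("w1",(257,237),(383,237),64,0.2196)):
    f,K,V=load(n)
    z=K[0,0]*w/(rr[0]-l[0])/1000
    for px in (l,rr):
        c=np.linalg.solve(K,[px[0],px[1],1])*z; p=V[:3,:3].T@(c-V[:3,3]); print(n,"depth",round(z,3),p.round(4),"tip minus tcp z mm",round((p[2]-tcpz)*1000,1))
f,K,V=load("w1"); cv2.imwrite("pics/w1z.png",cv2.resize(f[120:340,180:460],None,fx=2.8,fy=2.7,interpolation=cv2.INTER_CUBIC))
E
```

```text
wrist0 depth 0.141 [0.1453 0.4865 0.2434] tip minus tcp z mm 5.0
wrist0 depth 0.141 [0.1711 0.5677 0.2431] tip minus tcp z mm 4.7
w1 depth 0.147 [ 0.4524 -0.1079  0.2191] tip minus tcp z mm -0.5
w1 depth 0.147 [ 0.4719 -0.047   0.2191] tip minus tcp z mm -0.5
```

View pics/w1z.png

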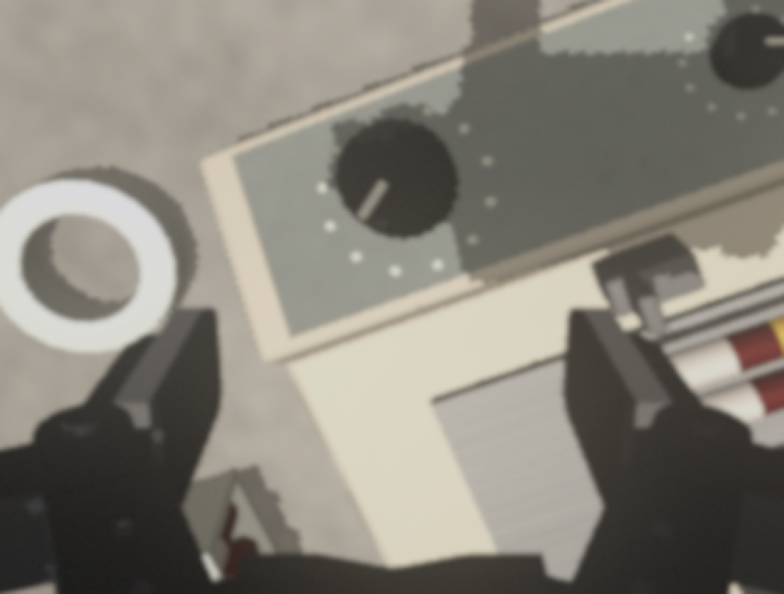

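The fingertips stand 5 mm behind the TCP fully open and about level with it at 0.75, consistent with the given geometry. The clearance allows a TCP height of 79 mm, so I'll set the jaws at −30° to the mixer's y and go down around the knob.

```bash
python3 -m inch '[[[0.75,0.08,0.17,0,0],[0.75,0,0,0,8],[0.75,0,0,4,0],[0.75,0,0,4,0],[0.75,0,0,3,0],[0.75,0,0,2,0],[0.75,0,0,1,0],[0.75,0,0,0,0]]]' 40; python3 - <<'E'
from h import *
from rig import r
s=r.read_state(); brief(s); g=m2w((-160.5,-75,82))
need(s,[g[0],g[1],0.079],94.3-30)
for n in ("side","wrist"):
    d=r.snapshot(n);cv2.imwrite(f"pics/{n}2.png",d["frame"] if n=="wrist" else cv2.resize(d["frame"][150:330,180:400],None,fx=3.3,fy=3.3,interpolation=cv2.INTER_CUBIC))
E
```

```text
time_s: 2.8
position: [0.4687, -0.0764, 0.0794]
orientation: [[-0.903, 0.43, -0.002], [0.43, 0.903, 0.001], [0.002, -0.0, -1.0]]
contact_force: [0.1, 0.9, -0.5]
grip_width: 0.749
t 2.8 pos [ 0.4687 -0.0764  0.0794] F [ 0.1  0.9 -0.5] M [ 0.02 -0.01  0.03] w 0.749 q [-0.28  0.01  1.77  0.    1.36 -1.41]
jaw angle 64.5 shift cm [-0.25 -0.15  0.04] turn deg (tool z) 0.2
```

View pics/side2.png

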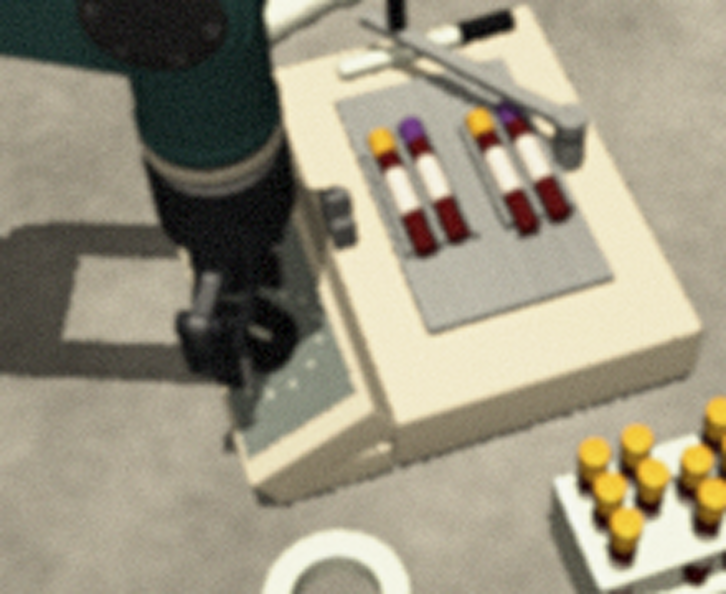

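View pics/wrist2.png

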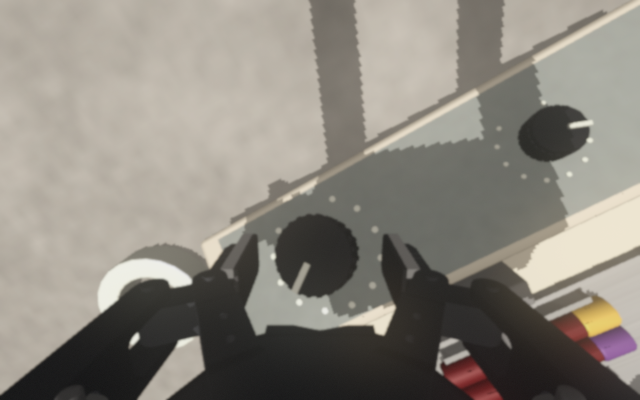

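The knob, at (317,255) in the wrist view, sits between the jaws with the panel clear of the fingertips. I'll make the small centring shift, close and check the width.

```bash
python3 -m inch '[[[0.75,-0.25,-0.15,0,0],[0.75,0,0,0,0],[0.3,0,0,0,0],[0.3,0,0,0,0],[0.3,0,0,0,0],[0.3,0,0,0,0],[0.3,0,0,0,0]]]' 40; python3 - <<'E'
from h import *
from rig import r
s=r.read_state(); brief(s); g=m2w((-160.5,-75,82))
need(s,[g[0],g[1],0.079],94.3-30)
E
```

```text
time_s: 3.6
position: [0.472, -0.0799, 0.0816]
orientation: [[-0.902, 0.432, 0.002], [0.432, 0.902, 0.001], [-0.002, 0.002, -1.0]]
contact_force: [-1.8, 2.2, 5.6]
grip_width: 0.472
t 3.6 pos [ 0.472  -0.0799  0.0816] F [-1.8  2.2  5.6] M [0.48 0.1  0.06] w 0.472 q [-0.29  0.02  1.77  0.    1.36 -1.41]
jaw angle 64.4 shift cm [0.21 0.02 0.26] turn deg (tool z) 0.1
```

```bash
python3 -m inch '[[[0.3,0,0,0,-8],[0.3,0,0,0,-8.5],[0.3,0,0,0,-8.5],[0.3,0,0,0,-8.5],[0.3,0,0,0,-8.5],[0.3,0,0,0,-8.5],[0.3,0,0,0,-8.5],[0.3,0,0,0,0]]]' 40; python3 - <<'E'
from h import *
from rig import r
s=r.read_state(); brief(s); g=m2w((-160.5,-75,82))
need(s,[g[0],g[1],0.079],94.3+30)
d=r.snapshot("wrist");cv2.imwrite("pics/wrist3.png",d["frame"])
E
```

```text
time_s: 4.4
position: [0.4724, -0.0796, 0.0819]
orientation: [[-0.834, -0.552, 0.003], [-0.552, 0.834, 0.001], [-0.003, -0.001, -1.0]]
contact_force: [-2.1, 6.2, 6.7]
grip_width: 0.451
t 4.4 pos [ 0.4724 -0.0796  0.0819] F [-2.1  6.2  6.7] M [-0.24 -0.35 -0.62] w 0.451 q [-0.29  0.02  1.77  0.    1.36 -2.44]
jaw angle 123.5 shift cm [0.14 0.19 0.29] turn deg (tool z) -0.8
```

View pics/wrist3.png

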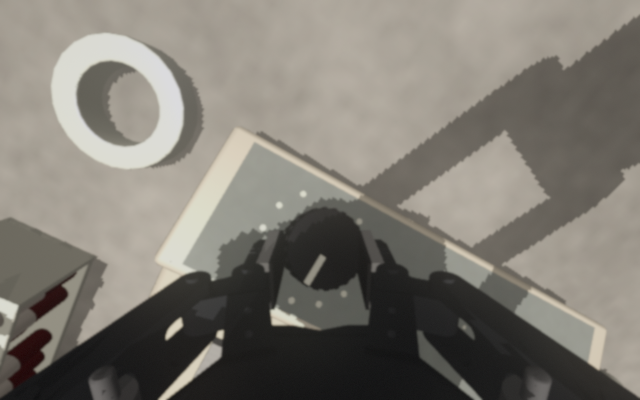

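The pointer turned together with the jaws: it now runs from (323,257) to (308,283), in the same direction relative to the gripper. I'll regrasp: open, turn back and check that the knob stayed.

```bash
python3 -m inch '[[[0.72,0,0,0,0],[0.72,0,0,0,0],[0.72,0,0,0,0],[0.72,0,0,0,8.5],[0.72,0,0,0,8.5],[0.72,0,0,0,8.5],[0.72,0,0,0,8.5],[0.72,0,0,0,8.5],[0.72,0,0,0,8.5],[0.72,0,0,0,8.5],[0.72,0,0,0,0]]]' 40; python3 - <<'E'
from h import *
from rig import r
s=r.read_state(); brief(s); g=m2w((-160.5,-75,82))
need(s,[g[0],g[1],0.079],94.3-30)
d=r.snapshot("wrist");cv2.imwrite("pics/wrist4.png",d["frame"])
E
```

```text
time_s: 5.55
position: [0.4711, -0.0804, 0.08]
orientation: [[-0.898, 0.44, -0.0], [0.44, 0.898, -0.0], [0.0, -0.0, -1.0]]
contact_force: [0.5, 0.4, -0.3]
grip_width: 0.725
t 5.55 pos [ 0.4711 -0.0804  0.08  ] F [ 0.5  0.4 -0.3] M [ 0.04 -0.02 -0.  ] w 0.725 q [-0.29  0.02  1.77 -0.    1.36 -1.4 ]
jaw angle 63.9 shift cm [0.15 0.1  0.1 ] turn deg (tool z) -0.4
```

View pics/wrist4.png

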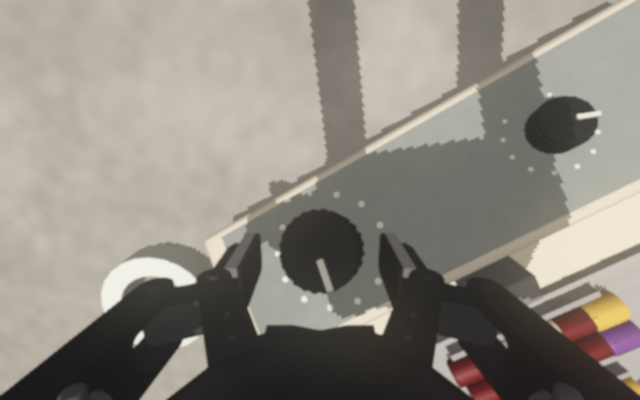

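```bash
cat >> h.py <<'E'
N=np.array([-0.479,0,0.878])
def knobang(K,V,pa,pb):
    # angle of ridge pixels about knob axis, in the panel: 0 = up slope, + = clockwise seen facing panel
    c,s=np.cos(TH),np.sin(TH);Rm=np.array([[c,-s,0],[s,c,0],[0,0,1]])
    n=Rm@N;C=m2w((-161-.479*8,-75,82+.878*8));up=Rm@np.array([.878,0,.479]);rt=Rm@np.array([0,-1,0]);out=[]
    for p in (pa,pb):
        o,d=ray(K,V,p);q=o+d*((C-o)@n/(d@n))-C;out.append((q@rt*1000,q@up*1000))
    a,b=np.array(out);v=b-a
    return "ends(right,up)mm",np.round(out,1).tolist(),"dir deg cw",round(np.degrees(np.arctan2(v[0],v[1])),1),"outer pos deg",round(np.degrees(np.arctan2(b[0],b[1])),1)
E
python3 - <<'E'
from h import *
f,K,V=load("w1")
def TW(p,R): M=np.eye(4);M[:3,:3]=R;M[:3,3]=p;return M
R1=np.array([[-0.953,0.304,-0.002],[0.304,0.953,0.001],[0.002,0,-1]])
C=V@TW([0.47,-0.0807,0.2196],R1)  # tool->cam
def view(p,R): return C@np.linalg.inv(TW(p,np.array(R)))
np.save("pics/C.npy",C)
print("w1",knobang(K,V,(180+384/2.8,120+184/2.7),(180+364/2.8,120+215/2.7)))
print("2",knobang(K,view([.4687,-.0764,.0794],[[-0.903,0.43,-0.002],[0.43,0.903,0.001],[0.002,-0.0,-1.0]]),(306,264),(297,292)))
print("3",knobang(K,view([.4724,-.0796,.0819],[[-0.834,-0.552,0.003],[-0.552,0.834,0.001],[-0.003,-0.001,-1.0]]),(323,257),(309,283)))
print("4",knobang(K,view([.4711,-.0804,.08],[[-0.898,0.44,0],[0.44,0.898,0],[0,0,-1]]),(319.5,261),(328,290)))
E
```

```text
w1 ('ends(right,up)mm', [[3.5, 3.2], [13.6, 11.1]], 'dir deg cw', np.float64(51.9), 'outer pos deg', np.float64(50.7))
2 ('ends(right,up)mm', [[3.2, 1.0], [13.0, 10.7]], 'dir deg cw', np.float64(45.1), 'outer pos deg', np.float64(50.4))
3 ('ends(right,up)mm', [[0.2, 4.1], [1.1, 17.7]], 'dir deg cw', np.float64(3.7), 'outer pos deg', np.float64(3.6))
4 ('ends(right,up)mm', [[0.6, 5.0], [3.0, 18.5]], 'dir deg cw', np.float64(10.0), 'outer pos deg', np.float64(9.2))
```

Net progress is about 41° per cycle (51° to 9°). I'll lengthen the stroke a little and grip harder.

```bash
python3 -m inch '[[[0.72,0.1,0.1,0.1,8.5],[0.3,0,0,0,0],[0.3,0,0,0,0],[0.3,0,0,0,0],[0.3,0,0,0,0],[0.3,0,0,0,-8.5],[0.3,0,0,0,-8.5],[0.3,0,0,0,-8.5],[0.3,0,0,0,-8.5],[0.3,0,0,0,-8.5],[0.3,0,0,0,-8.5],[0.3,0,0,0,-8.5],[0.3,0,0,0,-8.5],[0.3,0,0,0,0]]]' 60; python3 - <<'E'
from h import *
from rig import r
s=r.read_state(); brief(s); g=m2w((-160.5,-75,82))
need(s,[g[0],g[1],0.079],94.3+30)
E
python3 -m inch '[[[0.72,0,0,0,0],[0.72,0,0,0,0],[0.72,0,0,0,0],[0.72,0,0,0,8.5],[0.72,0,0,0,8.5],[0.72,0,0,0,8.5],[0.72,0,0,0,8.5],[0.72,0,0,0,8.5],[0.72,0,0,0,8.5],[0.72,0,0,0,8.5],[0.72,0,0,0,8.5],[0.72,0,0,0,0]]]' 60
python3 - <<'E'
from h import *
from rig import r
s=r.read_state(); brief(s); g=m2w((-160.5,-75,82))
need(s,[g[0],g[1],0.079],94.3-40)
d=r.snapshot("wrist");cv2.imwrite("pics/wrist5.png",d["frame"]);np.savez("pics/wrist5.npz",**{k:np.array(v) for k,v in d.items()})
E
```

```text
time_s: 7.0
position: [0.4706, -0.0806, 0.0814]
orientation: [[-0.833, -0.553, -0.0], [-0.553, 0.833, -0.004], [0.003, -0.004, -1.0]]
contact_force: [-9.0, 0.0, 12.1]
grip_width: 0.443
t 7.0 pos [ 0.4706 -0.0806  0.0814] F [-9.   0.  12.1] M [-1.18  0.71 -0.64] w 0.443 q [-0.29  0.01  1.77 -0.    1.36 -2.44]
jaw angle 123.6 shift cm [-0.07  0.17  0.24] turn deg (tool z) -0.7
time_s: 8.2
position: [0.4708, -0.0789, 0.0788]
orientation: [[-0.824, 0.567, -0.0], [0.567, 0.824, 0.0], [0.0, -0.0, -1.0]]
contact_force: [0.4, -0.0, -0.2]
grip_width: 0.72
t 8.2 pos [ 0.4708 -0.0789  0.0788] F [ 0.4 -0.  -0.2] M [-0.02  0.05 -0.02] w 0.72 q [-0.28  0.02  1.77 -0.    1.35 -1.25]
jaw angle 55.5 shift cm [ 0.05 -0.03 -0.02] turn deg (tool z) 1.2
```

View pics/wrist5.png

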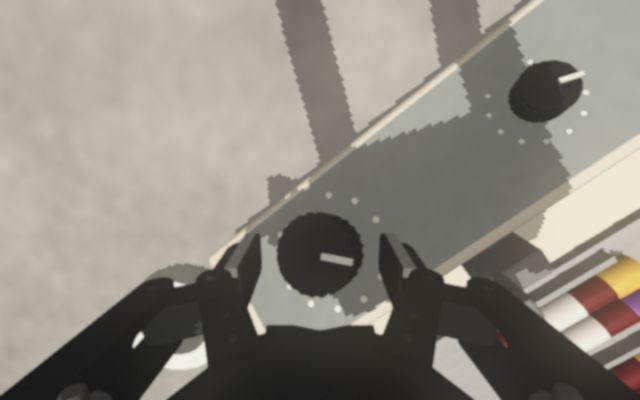

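```bash
python3 - <<'E'
from h import *
f,K,V=load("wrist5");print(knobang(K,V,(321,257),(353,262.5)))
E
python3 -m inch '[[[0.3,0,0,0,0],[0.3,0,0,0,0],[0.3,0,0,0,0],[0.3,0,0,0,0],[0.3,0,0,0,-8.5],[0.3,0,0,0,-8.5],[0.3,0,0,0,-8.5],[0.3,0,0,0,-8.5],[0.3,0,0,0,-8.5],[0.3,0,0,0,-8.5],[0.3,0,0,0,-8.5],[0.3,0,0,0,-8.5],[0.3,0,0,0,0]]]' 60; python3 - <<'E'
from h import *
from rig import r
s=r.read_state(); brief(s)
E
python3 -m inch '[[[0.72,0,0,0,0],[0.72,0,0,0,0],[0.72,0,0,0,0],[0.72,0,0,0,8.5],[0.72,0,0,0,8.5],[0.72,0,0,0,8.5],[0.72,0,0,0,8.5],[0.72,0,0,0,8.5],[0.72,0,0,0,8.5],[0.72,0,0,0,8.5],[0.72,0,0,0,8.5],[0.72,0,0,0,0]]]' 60
python3 - <<'E'
from h import *
from rig import r
s=r.read_state(); brief(s); g=m2w((-160.5,-75,82))
need(s,[g[0],g[1],0.079],94.3-40)
d=r.snapshot("wrist");cv2.imwrite("pics/wrist6.png",d["frame"]);np.savez("pics/wrist6.npz",**{k:np.array(v) for k,v in d.items()})
E
```

```text
('ends(right,up)mm', [[-3.1, 2.9], [-14.4, 13.4]], 'dir deg cw', np.float64(-47.1), 'outer pos deg', np.float64(-47.1))
time_s: 9.55
position: [0.4726, -0.0805, 0.0797]
orientation: [[-0.836, -0.549, 0.006], [-0.549, 0.836, -0.004], [-0.002, -0.007, -1.0]]
contact_force: [2.0, -1.2, -2.7]
grip_width: 0.447
t 9.55 pos [ 0.4726 -0.0805  0.0797] F [ 2.  -1.2 -2.7] M [-2.25 -1.72 -1.23] w 0.447 q [-0.29  0.02  1.77 -0.    1.35 -2.44]
time_s: 10.75
position: [0.4705, -0.0786, 0.0789]
orientation: [[-0.823, 0.568, -0.001], [0.568, 0.823, 0.001], [0.001, -0.0, -1.0]]
contact_force: [0.0, -0.1, 0.1]
grip_width: 0.722
t 10.75 pos [ 0.4705 -0.0786  0.0789] F [ 0.  -0.1  0.1] M [ 0.03 -0.    0.01] w 0.722 q [-0.28  0.02  1.77  0.    1.36 -1.25]
jaw angle 55.4 shift cm [ 0.01 -0.03 -0.01] turn deg (tool z) 1.1
```

View pics/wrist6.png

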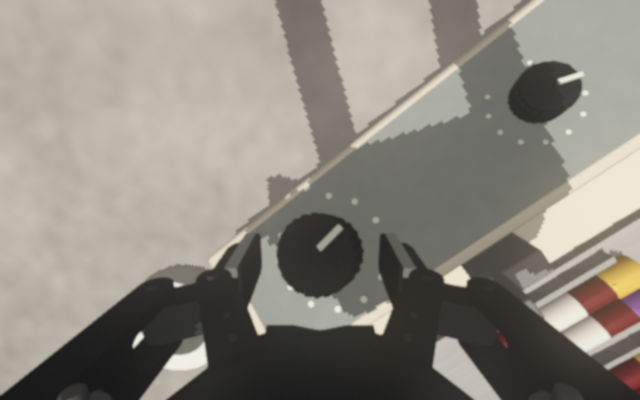

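```bash
python3 - <<'E'
from h import *
f,K,V=load("wrist6");print(knobang(K,V,(319,247),(341,228)))
E
python3 -m inch '[[[0.3,0,0,0,0],[0.3,0,0,0,0],[0.3,0,0,0,0],[0.3,0,0,0,0],[0.3,0,0,0,-8.5],[0.3,0,0,0,-8.5],[0.3,0,0,0,-8.5],[0.3,0,0,0,-8.5],[0.3,0,0,0,-8.5],[0.3,0,0,0,-8.5],[0.3,0,0,0,-8.5],[0.3,0,0,0,-8.5],[0.3,0,0,0,0]]]' 60; python3 - <<'E'
from h import *
from rig import r
s=r.read_state(); brief(s)
E
python3 -m inch '[[[0.72,0,0,0,0],[0.72,0,0,0,0],[0.72,0,0,0,0],[0.72,0,0,0,8.5],[0.72,0,0,0,8.5],[0.72,0,0,0,8.5],[0.72,0,0,0,8.5],[0.72,0,0,0,8.5],[0.72,0,0,0,8.5],[0.72,0,0,0,8.5],[0.72,0,0,0,8.5],[0.72,0,0,0,0]]]' 60
python3 - <<'E'
from h import *
from rig import r
s=r.read_state(); brief(s); g=m2w((-160.5,-75,82))
need(s,[g[0],g[1],0.079],94.3-40)
d=r.snapshot("wrist");cv2.imwrite("pics/wrist7.png",d["frame"]);np.savez("pics/wrist7.npz",**{k:np.array(v) for k,v in d.items()})
E
```

```text
('ends(right,up)mm', [[-5.1, -1.7], [-19.2, -2.7]], 'dir deg cw', np.float64(-94.3), 'outer pos deg', np.float64(-98.1))
time_s: 12.1
position: [0.4728, -0.0781, 0.0799]
orientation: [[-0.833, -0.553, 0.005], [-0.553, 0.833, 0.002], [-0.005, -0.001, -1.0]]
contact_force: [3.9, 2.7, 1.3]
grip_width: 0.443
t 12.1 pos [ 0.4728 -0.0781  0.0799] F [3.9 2.7 1.3] M [ 0.54 -0.51  0.14] w 0.443 q [-0.28  0.02  1.77  0.    1.35 -2.44]
time_s: 13.3
position: [0.4706, -0.0789, 0.079]
orientation: [[-0.823, 0.567, -0.001], [0.567, 0.823, 0.0], [0.0, -0.0, -1.0]]
contact_force: [0.2, -0.3, 0.1]
grip_width: 0.72
t 13.3 pos [ 0.4706 -0.0789  0.079 ] F [ 0.2 -0.3  0.1] M [ 0.03 -0.01  0.01] w 0.72 q [-0.29  0.02  1.77 -0.    1.35 -1.25]
jaw angle 55.4 shift cm [ 0.03 -0.01  0.  ] turn deg (tool z) 1.1
```

View pics/wrist7.png

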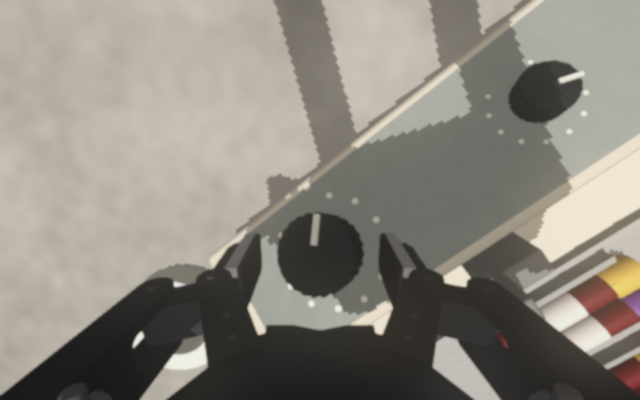

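```bash
python3 - <<'E'
from h import *
f,K,V=load("wrist7");print(knobang(K,V,(315,245),(317,214)))
for p in ((305,188),(328,195),(354,201),(376,219),(290,288),(311,303),(338,309),(364,299)): print(p,knobang(K,V,p,p)[1][0],knobang(K,V,p,p)[-1])
E
```

```text
('ends(right,up)mm', [[-3.7, -3.5], [-13.1, -15.0]], 'dir deg cw', np.float64(-140.9), 'outer pos deg', np.float64(-139.0))
(305, 188) [-15.5, -29.3] -152.1
(328, 195) [-22.9, -19.2] -130.0
(354, 201) [-31.3, -9.2] -106.4
(376, 219) [-34.5, 3.5] -84.2
(290, 288) [18.6, 6.0] 72.0
(311, 303) [13.4, 17.3] 37.7
(338, 309) [3.7, 26.2] 8.1
(364, 299) [-9.0, 28.8] -17.4
```

The pointer is now at about −140°, close to where the end stop should be. I'll take one more stroke in parts to find out whether it has clicked.

```bash
python3 -m inch '[[[0.3,0,0,0,0],[0.3,0,0,0,0],[0.3,0,0,0,0],[0.3,0,0,0,0],[0.3,0,0,0,-8.5],[0.3,0,0,0,-8.5],[0.3,0,0,0,-8.5],[0.3,0,0,0,0]]]' 60; python3 - <<'E'
from h import *
from rig import r
s=r.read_state(); brief(s)
d=r.snapshot("wrist");cv2.imwrite("pics/wrist8.png",d["frame"]);np.savez("pics/wrist8.npz",**{k:np.array(v) for k,v in d.items()})
E
```

```text
time_s: 14.15
position: [0.4746, -0.0804, 0.082]
orientation: [[-0.988, 0.155, 0.01], [0.155, 0.988, -0.004], [-0.011, -0.002, -1.0]]
contact_force: [4.5, -0.8, 5.3]
grip_width: 0.438
t 14.15 pos [ 0.4746 -0.0804  0.082 ] F [ 4.5 -0.8  5.3] M [-0.56 -0.62 -0.07] w 0.438 q [-0.29  0.02  1.77 -0.    1.35 -1.7 ]
```

View pics/wrist8.png

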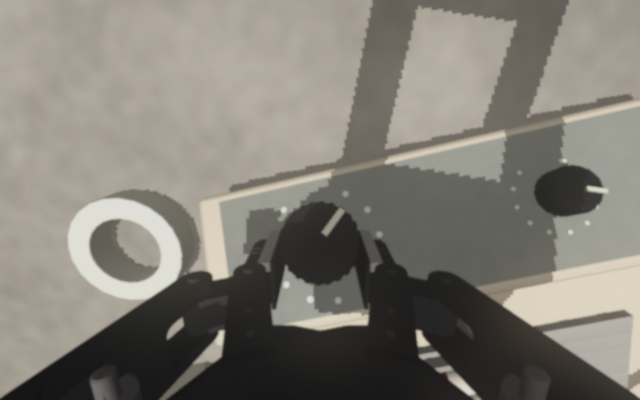

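```bash
python3 - <<'E'
from h import *
f,K,V=load("wrist8");print(knobang(K,V,(325,234),(341.5,209.5)))
E
python3 -m inch '[[[0.3,0,0,0,-8.5],[0.3,0,0,0,-8.5],[0.3,0,0,0,-8.5],[0.3,0,0,0,-8.5],[0.3,0,0,0,-8.5],[0.3,0,0,0,0]]]' 60; python3 - <<'E'
from h import *
from rig import r
s=r.read_state(); brief(s)
d=r.snapshot("wrist");cv2.imwrite("pics/wrist9.png",d["frame"]);np.savez("pics/wrist9.npz",**{k:np.array(v) for k,v in d.items()})
E
```

```text
('ends(right,up)mm', [[-4.1, -3.5], [-14.5, -13.4]], 'dir deg cw', np.float64(-133.8), 'outer pos deg', np.float64(-132.8))
time_s: 14.8
position: [0.4754, -0.077, 0.0839]
orientation: [[-0.836, -0.549, 0.013], [-0.549, 0.836, 0.004], [-0.013, -0.003, -1.0]]
contact_force: [3.1, 9.7, 13.9]
grip_width: 0.437
t 14.8 pos [ 0.4754 -0.077   0.0839] F [ 3.1  9.7 13.9] M [ 1.23 -0.43 -1.51] w 0.437 q [-0.28  0.01  1.76  0.01  1.35 -2.44]
```

View pics/wrist9.png

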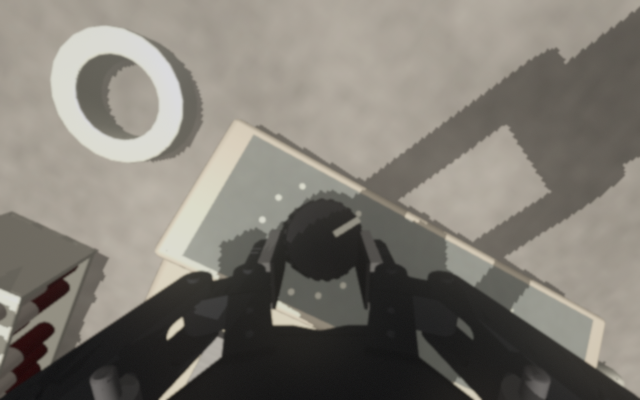

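```bash
python3 - <<'E'
from h import *
f,K,V=load("wrist9");print(knobang(K,V,(334,234.5),(361.5,216)))
E
python3 -m inch '[[[0.72,0,0,0,0],[0.72,0,0,0,0],[0.72,0,0,0,0],[0.72,0,0,0,8.5],[0.72,0,0,0,8.5],[0.72,0,0,0,8.5],[0.72,0,0,0,8.5],[0.72,0,0,0,8.5],[0.72,0,0,0,8.5],[0.72,0,0,0,8.5],[0.72,0,0,0,8.5],[0.72,0,0,0,0]]]' 60
python3 - <<'E'
from h import *
from rig import r
s=r.read_state(); brief(s); g=m2w((-160.5,-75,82))
need(s,[g[0],g[1],0.079],94.3-40)
d=r.snapshot("wrist");cv2.imwrite("pics/wrist10.png",d["frame"]);np.savez("pics/wrist10.npz",**{k:np.array(v) for k,v in d.items()})
cv2.imwrite("pics/wrist10z.png",cv2.resize(d["frame"][170:320,240:400],None,fx=4,fy=4,interpolation=cv2.INTER_CUBIC))
f,K,V=load("wrist7");cv2.imwrite("pics/wrist7z.png",cv2.resize(f[170:320,240:400],None,fx=4,fy=4,interpolation=cv2.INTER_CUBIC))
E
```

```text
('ends(right,up)mm', [[-2.9, -4.2], [-11.9, -19.0]], 'dir deg cw', np.float64(-148.7), 'outer pos deg', np.float64(-148.0))
time_s: 16.05
position: [0.4705, -0.0789, 0.0785]
orientation: [[-0.823, 0.567, -0.001], [0.567, 0.823, 0.0], [0.001, -0.0, -1.0]]
contact_force: [0.2, -0.9, 0.2]
grip_width: 0.718
t 16.05 pos [ 0.4705 -0.0789  0.0785] F [ 0.2 -0.9  0.2] M [-0.05 -0.01 -0.  ] w 0.718 q [-0.29  0.02  1.77 -0.    1.35 -1.25]
jaw angle 55.4 shift cm [ 0.03 -0.   -0.05] turn deg (tool z) 1.1
```

View pics/wrist10.png

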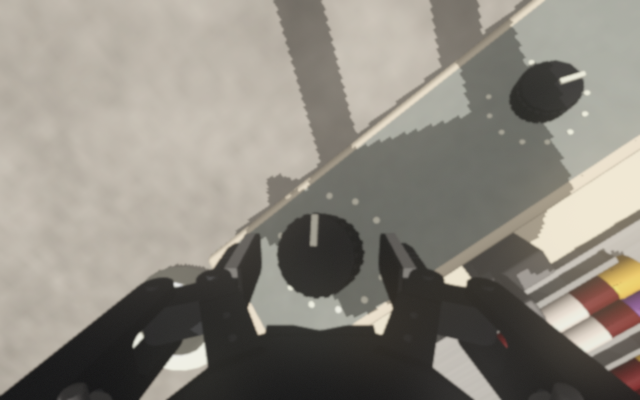

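View pics/wrist10z.png

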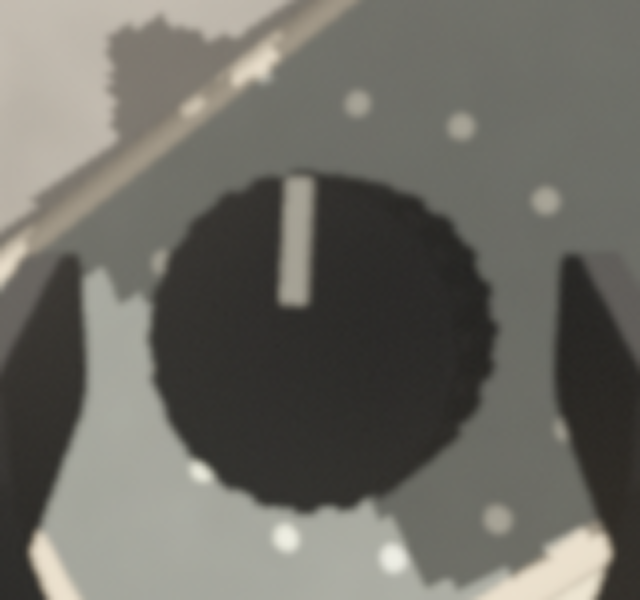

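View pics/wrist7z.png

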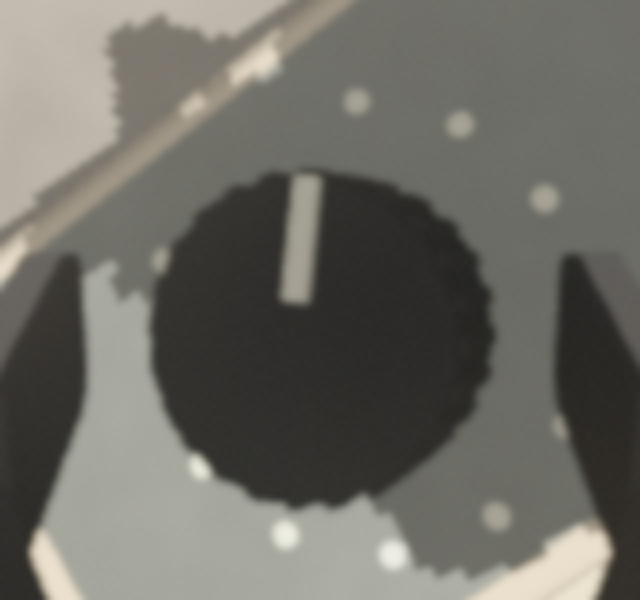

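```bash
python3 - <<'E'
from h import *
def plane(K,V,p,h):
    c,s=np.cos(TH),np.sin(TH);Rm=np.array([[c,-s,0],[s,c,0],[0,0,1]])
    n=Rm@N;C=m2w((-150-.479*h,-75,61.8+.878*h));up=Rm@np.array([.878,0,.479]);rt=Rm@np.array([0,-1,0])
    o,d=ray(K,V,p);q=o+d*((C-o)@n/(d@n))-C;return q@rt*1000,q@up*1000
f,K,V=load("wrist10")
z=lambda x,y:(x/4+240-.4,y/4+170-.4)
for p in ((265,65),(358,103),(461,126),(545,200),(497,519),(393,558),(286,538),(201,470),(160,262),(563,428)):
    a=plane(K,V,z(*p),0);print("dot r %.1f ang %.1f"%(np.hypot(*a),np.degrees(np.arctan2(*a))))
def ridge(n,roi,thr=95):
    f,K,V=load(n);x0,y0,x1,y1=roi;g=cv2.cvtColor(f,cv2.COLOR_BGR2GRAY)[y0:y1,x0:x1]
    m=(g>thr).astype(np.uint8);nn,l,st,c=cv2.connectedComponentsWithStats(m)
    i=1+np.argmax(st[1:,4]);ys,xs=np.nonzero(l==i);pts=np.stack([xs+x0,ys+y0],1).astype(float)
    mu=pts.mean(0);u,s_,vt=np.linalg.svd(pts-mu);L=2*s_[0]/np.sqrt(len(pts));e1,e2=mu+vt[0]*L*.8,mu-vt[0]*L*.8
    a,b=np.array(plane(K,V,e1,30)),np.array(plane(K,V,e2,30))
    if np.hypot(*a)>np.hypot(*b):a,b=b,a
    v=b-a;print(n,len(pts),mu.round(1),"dir %.1f pos %.1f"%(np.degrees(np.arctan2(*v)),np.degrees(np.arctan2(*b))))
for n,roi in (("wrist5",(290,225,350,280)),("wrist6",(290,218,350,280)),("wrist7",(300,216,350,280)),("wrist8",(295,208,350,270)),("wrist9",(300,213,356,270)),("wrist10",(300,216,350,280))): ridge(n,roi)
E
```

```text
dot r 42.1 ang -166.2
dot r 32.8 ang -145.9
dot r 32.4 ang -117.8
dot r 32.0 ang -89.3
dot r 31.5 ang -1.4
dot r 31.8 ang 27.8
dot r 32.2 ang 56.7
dot r 32.9 ang 85.1
dot r 33.7 ang 141.3
dot r 30.8 ang -30.3
wrist5 240 [334.8 258.7] dir -45.5 pos -47.0
wrist6 253 [329.1 236.9] dir -98.6 pos -101.6
wrist7 236 [314.6 230.4] dir -138.4 pos -141.0
wrist8 242 [333.8 220.4] dir -128.6 pos -131.6
wrist9 173 [344.7 227.2] dir -147.8 pos -147.2
wrist10 241 [313.6 230.5] dir -141.7 pos -144.0
```

The dial dots measured on the panel span ±143° in 28.6° steps, so the scale covers the full 5.0 rad. The pointer now rests at −142 to −144°, which is the off end stop. A further stroke with about 1.5 N m did not carry it on, and it stays there with the jaws open. I'll lift off, check again, and work out the keeper geometry.

```bash
python3 -m inch '[[[0.75,0,0,-1,0],[0.75,0,0,-3,0],[0.75,0,0,-4,0],[0.75,0,0,-4,0],[0.75,0,0,-2,0],[0.75,0,0,0,0]]]' 40; python3 - <<'E'
from h import *
from rig import r
s=r.read_state(); brief(s)
d=r.snapshot("wrist");cv2.imwrite("pics/wrist11.png",d["frame"]);np.savez("pics/wrist11.npz",**{k:np.array(v) for k,v in d.items()})
cv2.imwrite("pics/wrist11z.png",cv2.resize(d["frame"][100:300,200:460],None,fx=3,fy=3,interpolation=cv2.INTER_CUBIC))
fs,Ks,Vs=load("side0");fc,Kc,Vc=load("scene0")
x,e=tri([(Ks,Vs,(281.5,209)),(Kc,Vc,(300.6,186.8))]);print("latch top",x.round(4),e)
H=m2w((70,0,94))[:2];b=np.radians(128.6);p=H+.14*np.array([np.cos(b),np.sin(b)]);print("peg from hinge",p)
need(s,[p[0],p[1],.175],38.6)
E
```

```text
time_s: 16.7
position: [0.4729, -0.0795, 0.2245]
orientation: [[-0.824, 0.566, 0.009], [0.566, 0.824, -0.003], [-0.009, 0.003, -1.0]]
contact_force: [-0.2, -0.6, -0.1]
grip_width: 0.747
t 16.7 pos [ 0.4729 -0.0795  0.2245] F [-0.2 -0.6 -0.1] M [-0.05 -0.02 -0.01] w 0.747 q [-0.28 -0.07  1.56  0.    1.64 -1.25]
latch top [ 0.5375 -0.0121  0.1061] [np.float64(0.02940996735145196), np.float64(0.02940996735145839)]
peg from hinge [0.60705706 0.12279793]
jaw angle 55.5 shift cm [ 0.43 24.25  5.02] turn deg (tool z) 16.9
```

View pics/wrist11z.png

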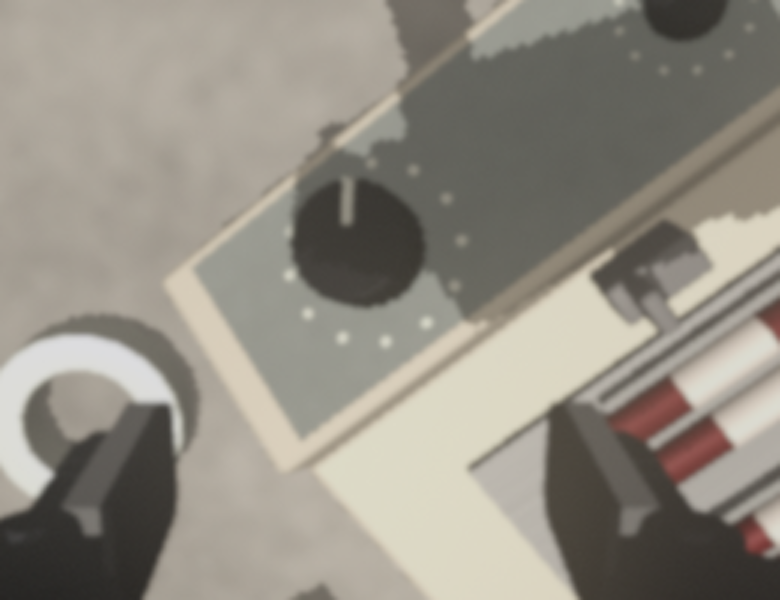

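The knob pointer is still at the first dot (off) after release. The latch top measures about 106 mm high at mixer (−88, −13), so I'll keep the fingertips above 110 mm. Now I'll move over the peg.

```bash
python3 -m inch '[[[0.6,0,2,0,0],[0.6,0,4,0,0],[0.6,0.2,4.5,0,0],[0.6,0.2,4.5,0,0],[0.6,0,4.5,0.5,0],[0.6,0,3.2,1,0],[0.6,0,1.5,1.5,0],[0.6,0,0,2,8.4],[0.6,0,0,0,8.5],[0.6,0,0,0,0]]]' 40; python3 - <<'E'
from h import *
from rig import r
s=r.read_state(); brief(s)
d=r.snapshot("wrist");cv2.imwrite("pics/wrist12.png",d["frame"]);np.savez("pics/wrist12.npz",**{k:np.array(v) for k,v in d.items()})
K,V=np.array(d["K"]),np.array(d["view"])
H=m2w((70,0,94))[:2];b=np.radians(128.6);p=H+.14*np.array([np.cos(b),np.sin(b)])
print("peg top pred",proj(K,V,[*p,.139]),"low",proj(K,V,[*p,.103]),"hinge",proj(K,V,m2w((70,0,103))))
need(s,[p[0],p[1],.119],38.6)
E
```

```text
time_s: 17.75
position: [0.6032, 0.1219, 0.1658]
orientation: [[-0.623, 0.782, -0.006], [0.782, 0.623, -0.001], [0.003, -0.005, -1.0]]
contact_force: [0.2, -1.1, 0.4]
grip_width: 0.599
t 17.75 pos [0.6032 0.1219 0.1658] F [ 0.2 -1.1  0.4] M [-0.04  0.01  0.02] w 0.599 q [ 0.11  0.26  1.32 -0.    1.57 -0.57]
peg top pred [325.54238713 234.77811989] low [324.86584604 214.53400851] hinge [324.27128615 368.48995971]
jaw angle 38.5 shift cm [-0.19  0.38  4.68] turn deg (tool z) -0.1
```

View pics/wrist12.png

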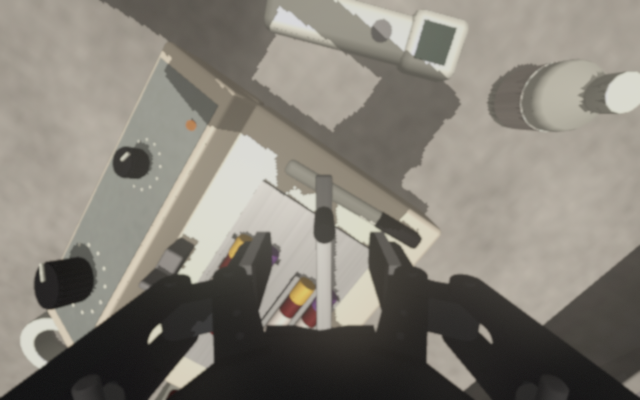

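The peg is at (324,215–238) between the jaws, predicted at (325,215–235), and the bar lies along the tool's x. I'll go down with tips above the bar and latch, then narrow the jaws to a cage.

```bash
python3 -m inch '[[[0.6,-0.2,0.35,0,0],[0.6,0,0,1.5,0],[0.6,0,0,2,0],[0.6,0,0,1.1,0],[0.35,0,0,0,0],[0.35,0,0,0,0],[0.35,0,0,0,0]]]' 40; python3 - <<'E'
from h import *
from rig import r
s=r.read_state(); brief(s)
d=r.snapshot("wrist");cv2.imwrite("pics/wrist13.png",d["frame"]);np.savez("pics/wrist13.npz",**{k:np.array(v) for k,v in d.items()})
H=m2w((70,0,94))[:2];b=np.radians(128.6);p=H+.14*np.array([np.cos(b),np.sin(b)])
need(s,[p[0],p[1],.119],38.6)
E
```

```text
time_s: 18.5
position: [0.6095, 0.1234, 0.1244]
orientation: [[-0.623, 0.782, 0.002], [0.782, 0.623, 0.0], [-0.001, 0.002, -1.0]]
contact_force: [-0.2, -0.3, 0.1]
grip_width: 0.353
t 18.5 pos [0.6095 0.1234 0.1244] F [-0.2 -0.3  0.1] M [-0.   -0.04  0.  ] w 0.353 q [ 0.11  0.29  1.36  0.    1.49 -0.56]
jaw angle 38.5 shift cm [ 0.11 -0.23  0.54] turn deg (tool z) -0.1
```

View pics/wrist13.png

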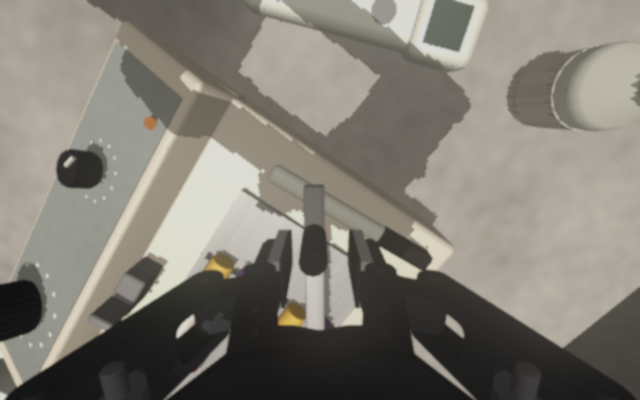

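```bash
python3 -m inch '[[[0.35,0.1,-0.2,0.5,0],[0.35,0,0,0,0],[0.35,-0.02,-0.7,0,-3],[0.35,-0.05,-1.2,0,-5],[0.35,-0.05,-1.2,0,-5],[0.35,-0.05,-1.2,0,-5],[0.35,-0.05,-1.2,0,-5],[0.35,-0.05,-1.2,0,-5],[0.35,-0.05,-1.2,0,-5],[0.35,-0.05,-1.2,0,-5],[0.35,0,0,0,0]]]' 40; python3 - <<'E'
from h import *
from rig import r
s=r.read_state(); brief(s)
d=r.snapshot("wrist");cv2.imwrite("pics/wrist14.png",d["frame"]);np.savez("pics/wrist14.npz",**{k:np.array(v) for k,v in d.items()})
H=m2w((70,0,94))[:2];v=np.array(s["position"])[:2]-H;print("tcp about hinge: r",np.linalg.norm(v),"ang",np.degrees(np.arctan2(v[1],v[0])))
need(s,[0,0,.119],94.3)
E
```

```text
time_s: 19.65
position: [0.5583, 0.0464, 0.1185]
orientation: [[-0.972, 0.235, 0.0], [0.235, 0.972, -0.0], [-0.0, -0.0, -1.0]]
contact_force: [0.2, -0.6, -0.3]
grip_width: 0.349
t 19.65 pos [0.5583 0.0464 0.1185] F [ 0.2 -0.6 -0.3] M [ 0.04 -0.01  0.05] w 0.349 q [-0.02  0.16  1.53 -0.    1.45 -1.35]
tcp about hinge: r 0.14008563311298397 ang 166.37353106801328
jaw angle 76.4 shift cm [ 53.18 -17.61  -0.06] turn deg (tool z) -17.9
```

View pics/wrist14.png

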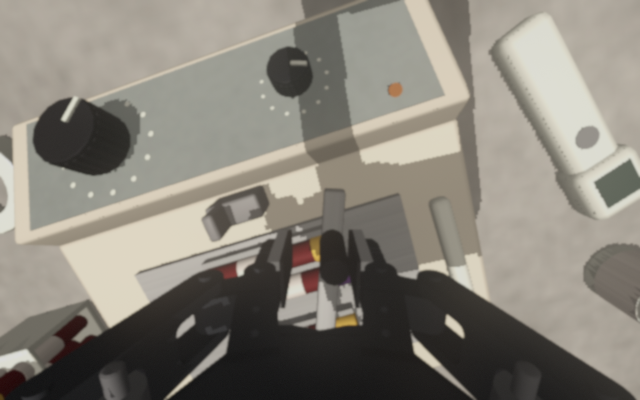

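The bar follows, with the peg against the trailing pad at (330,255). The latch at (235,210) and the tubes are clear. I'll push on through the detent.

```bash
python3 -m inch '[[[0.35,-0.05,-1.1,0,-4.5],[0.35,-0.05,-1.1,0,-4.5],[0.35,-0.05,-1.1,0,-4.5],[0.35,-0.05,-1.1,0,-4.5],[0.35,-0.02,-0.7,0,-3],[0.35,0,0,0,0],[0.35,0,0,0,0]]]' 40; python3 - <<'E'
from h import *
from rig import r
s=r.read_state(); brief(s)
d=r.snapshot("wrist");cv2.imwrite("pics/wrist15.png",d["frame"]);np.savez("pics/wrist15.npz",**{k:np.array(v) for k,v in d.items()})
H=m2w((70,0,94))[:2];v=np.array(s["position"])[:2]-H;print("tcp about hinge: r",np.linalg.norm(v),"ang",np.degrees(np.arctan2(v[1],v[0])))
need(s,[0,0,.119],94.3)
for n in ("side","scene"):
    d=r.snapshot(n);cv2.imwrite(f"pics/{n}15.png",d["frame"])
    np.savez(f"pics/{n}15.npz",**{k:np.array(v) for k,v in d.items()})
E
```

```text
time_s: 20.4
position: [0.5563, -0.0028, 0.1183]
orientation: [[-0.992, -0.129, 0.0], [-0.129, 0.992, 0.001], [-0.0, 0.001, -1.0]]
contact_force: [0.2, -0.5, -0.2]
grip_width: 0.349
t 20.4 pos [ 0.5563 -0.0028  0.1183] F [ 0.2 -0.5 -0.2] M [-0.04 -0.03 -0.01] w 0.349 q [-0.11  0.16  1.54  0.    1.45 -1.81]
tcp about hinge: r 0.13903637139549554 ang -173.33327133033987
jaw angle 97.4 shift cm [55.13  7.46 -0.08] turn deg (tool z) 3.1
```

View pics/wrist15.png

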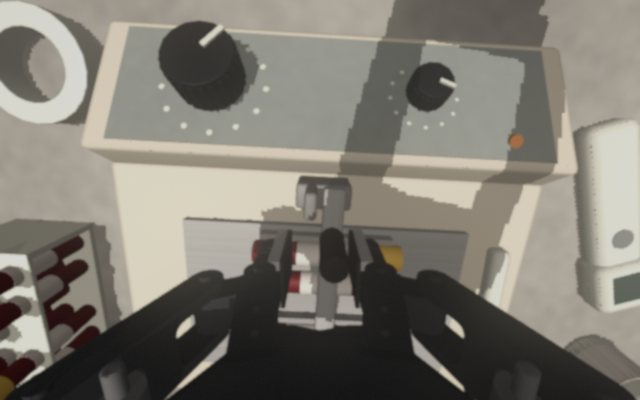

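In the wrist view the bar's end is in the latch at (337,190). The peg at (333,255) stands about 2 mm off the trailing pad and the force is about 0, so it seems to have snapped home. I'll push a little further to feel the hard stop.

```bash
python3 -m inch '[[[0.35,0,-0.3,0,0],[0.35,0,0,0,0]]]' 40; python3 -m inch '[[[0.35,0,-0.3,0,0],[0.35,0,0,0,0]]]' 40; python3 -m inch '[[[0.35,0,-0.2,0,0],[0.35,0,0,0,0]]]' 40;  python3 - <<'E'
from h import *
from rig import r
s=r.read_state(); brief(s)
d=r.snapshot("wrist");cv2.imwrite("pics/wrist16.png",d["frame"]);np.savez("pics/wrist16.npz",**{k:np.array(v) for k,v in d.items()})
H=m2w((70,0,94))[:2];v=np.array(s["position"])[:2]-H;print("tcp about hinge: r",np.linalg.norm(v),"ang",np.degrees(np.arctan2(v[1],v[0])))
E
```

```text
time_s: 20.75
position: [0.5565, -0.0061, 0.1183]
orientation: [[-0.991, -0.131, -0.0], [-0.131, 0.991, 0.001], [0.0, 0.001, -1.0]]
contact_force: [-0.0, 0.5, 0.6]
grip_width: 0.347
time_s: 20.95
position: [0.5566, -0.0081, 0.1181]
orientation: [[-0.991, -0.131, -0.001], [-0.131, 0.991, 0.003], [0.001, 0.003, -1.0]]
contact_force: [-1.4, 3.6, 0.7]
grip_width: 0.349
time_s: 21.15
position: [0.5566, -0.0092, 0.118]
orientation: [[-0.991, -0.131, -0.002], [-0.131, 0.991, 0.005], [0.001, 0.005, -1.0]]
contact_force: [-1.6, 7.0, 0.1]
grip_width: 0.348
t 21.15 pos [ 0.5566 -0.0092  0.118 ] F [-1.6  7.   0.1] M [1.19 0.28 0.02] w 0.348 q [-0.12  0.16  1.54  0.    1.45 -1.82]
tcp about hinge: r 0.1396656485869528 ang -170.70549627633974
```

View pics/wrist16.png

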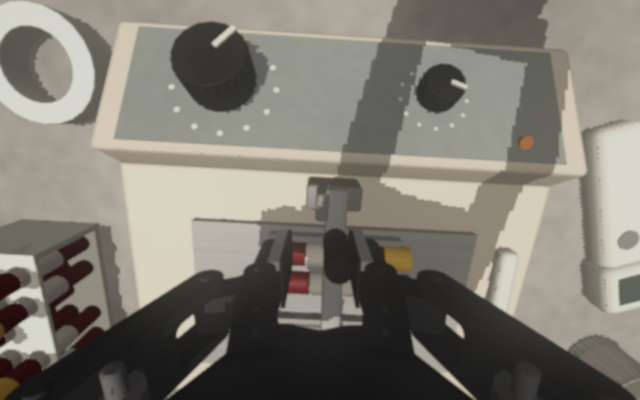

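```bash
python3 - <<'E'
from h import *
a=[cv2.resize(load(n)[0][165:290,270:400],None,fx=3,fy=3,interpolation=cv2.INTER_CUBIC) for n in ("wrist15","wrist16")]
cv2.imwrite("pics/cmp.png",np.hstack(a))
b=cv2.resize(load("side15")[0][170:260,255:365],None,fx=5,fy=5,interpolation=cv2.INTER_CUBIC);cv2.imwrite("pics/side15z.png",b)
b=cv2.resize(load("scene15")[0][160:240,270:380],None,fx=5,fy=5,interpolation=cv2.INTER_CUBIC);cv2.imwrite("pics/scene15z.png",b)
E
```

```text
(no output)
```

View pics/cmp.png

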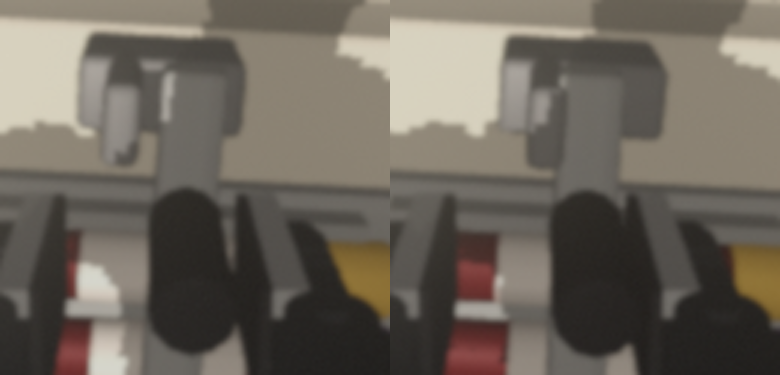

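View pics/side15z.png

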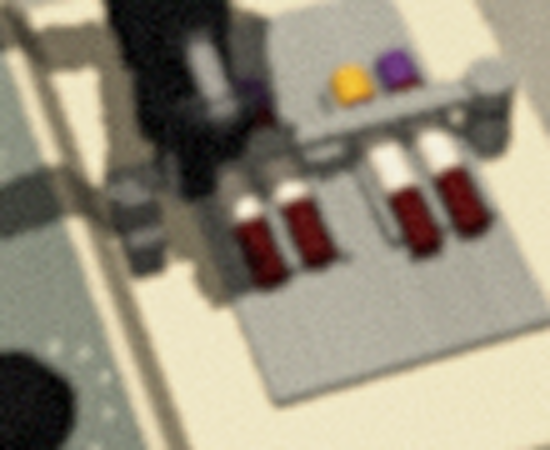

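```bash
python3 - <<'E'
from h import *
H=m2w((70,0,94))[:2]
for n,l,rr,pr in (("wrist15",(325,188),(345,188.7),(316.5,205)),("wrist16",(328.3,188.7),(347.3,189),(327,205))):
    f,K,V=load(n);p=(onplane(K,V,l,.103)+onplane(K,V,rr,.103))/2;v=p[:2]-H
    q=onplane(K,V,pr,.106)[:2]-H
    print(n,"bar end",p.round(4),"r",np.linalg.norm(v).round(4),"ang",np.degrees(np.arctan2(v[1],v[0])).round(2)%360,"w",np.linalg.norm(onplane(K,V,l,.103)-onplane(K,V,rr,.103)).round(4),"stop ang",np.degrees(np.arctan2(q[1],q[0])).round(2)%360,np.linalg.norm(q).round(3))
print("home would be",np.degrees(TH)+180)
E
```

```text
wrist15 bar end [0.5256 0.0022 0.103 ] r 0.1692 ang 183.79 w 0.0107 stop ang 187.14 0.16
wrist16 bar end [ 0.5258 -0.0027  0.103 ] r 0.1693 ang 185.45 w 0.0102 stop ang 187.42 0.161
home would be 184.33
```

The bar measures 183.8° before the extra push and 185.5° while pushed with 7 N against the stop; home should be about 184.3°. I'll back off to centre the peg, lift clear and check.

```bash
python3 -m inch '[[[0.45,0,0.5,0,0],[0.5,0,0.5,0,0],[0.5,0,0.2,0,0],[0.5,0,0,0,0],[0.5,0,0,-1,0],[0.5,0,0,-3,0],[0.5,0,0,-4,0],[0.5,0,0,-4,0],[0.5,0,0,0,0]]]' 40; python3 - <<'E'
from h import *
from rig import r
s=r.read_state(); brief(s)
for n in ("wrist","side","scene"):
    d=r.snapshot(n);np.savez(f"pics/{n}17.npz",**{k:np.array(v) for k,v in d.items()});cv2.imwrite(f"pics/{n}17.png",d["frame"])
E
```

```text
time_s: 22.1
position: [0.5587, -0.0, 0.2473]
orientation: [[-0.991, -0.13, 0.015], [-0.131, 0.991, -0.002], [-0.015, -0.004, -1.0]]
contact_force: [0.0, -0.0, 0.2]
grip_width: 0.503
t 22.1 pos [ 0.5587 -0.      0.2473] F [ 0.  -0.   0.2] M [-0.02 -0.06 -0.03] w 0.503 q [-0.1   0.09  1.35 -0.    1.68 -1.8 ]
```

View pics/wrist17.png

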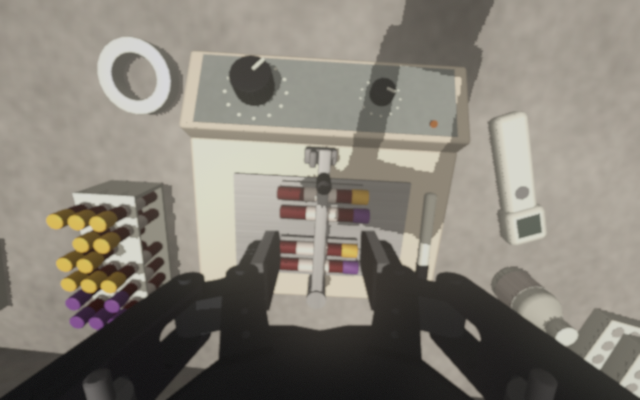

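View pics/scene17.png

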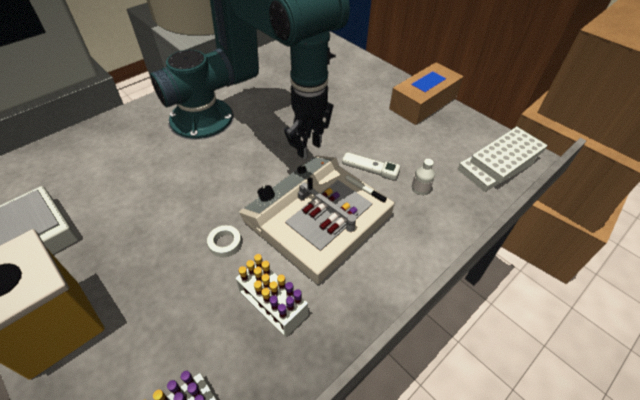

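The bar now lies across the tubes from the hinge at (317,296) to the latch at (322,152), and the tubes, marker, tape and rack look unchanged. I'll measure the bar and the knob angle precisely.

```bash
python3 - <<'E'
from h import *
f,K,V=load("wrist17")
a=cv2.resize(f[45:205,220:420],None,fx=4,fy=3.75,interpolation=cv2.INTER_CUBIC);cv2.imwrite("pics/w17z.png",a)
E
```

```text
(no output)
```

View pics/w17z.png

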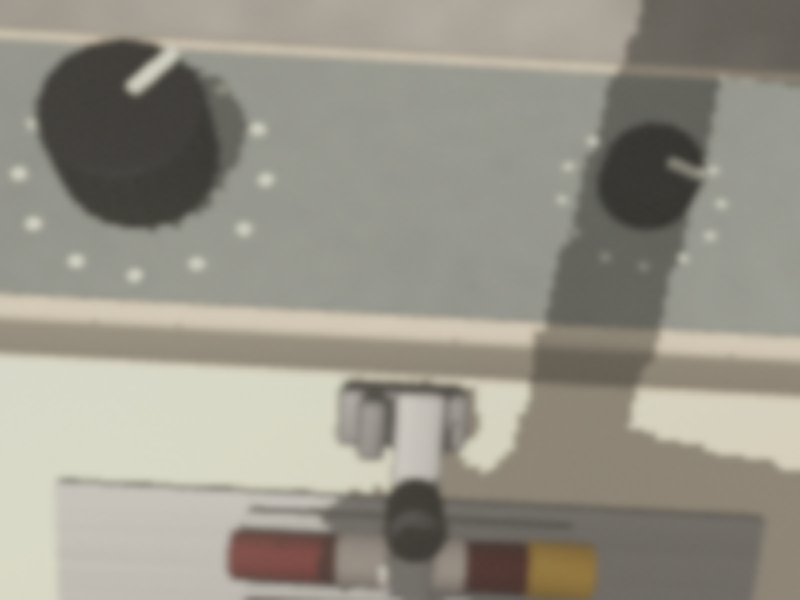

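```bash
python3 - <<'E'
from h import *
f,K,V=load("wrist17")
z=lambda x,y:(x/4+220-.4,y/3.75+45-.4)
H=m2w((70,0,94))[:2]
p=onplane(K,V,z(421,393),.103);q=onplane(K,V,z(415,470),.103);v=p[:2]-H;w=p-q
print("bar end",p.round(4),"r",np.linalg.norm(v).round(4),"ang about hinge",(np.degrees(np.arctan2(v[1],v[0]))%360).round(2))
h=onplane(K,V,(317,296),.104);print("hinge seen",h.round(4),"vs",H.round(4)); v=p-h;print("ang from seen hinge",(np.degrees(np.arctan2(v[1],v[0]))%360).round(2))
print("knob",knobang(K,V,z(131,90),z(175,52)))
fs,Ks,Vs=load("side17");fc,Kc,Vc=load("scene17")
print("side",*blobs(fs,(225,140,400,280),50),sep="\n")
print("scene",*blobs(fc,(290,155,400,230),50),sep="\n")
cv2.imwrite("pics/side17z.png",cv2.resize(fs[140:300,215:405],None,fx=4,fy=3.7,interpolation=cv2.INTER_CUBIC))
E
```

```text
bar end [0.5259 0.0006 0.103 ] r 0.169 ang about hinge 184.32
hinge seen [0.6894 0.0141 0.104 ] vs [0.6944 0.0134]
ang from seen hinge 184.7
knob ('ends(right,up)mm', [[-2.6, -4.5], [-11.9, -15.9]], 'dir deg cw', np.float64(-140.9), 'outer pos deg', np.float64(-143.2))
side
(np.int32(422), [290.7, 149.4], [277, 140, 26, 27])
(np.int32(74), [327.1, 157.4], [320, 154, 15, 8])
(np.int32(74), [304.9, 190.4], [300, 186, 11, 10])
(np.int32(117), [290.4, 196.8], [286, 189, 15, 16])
(np.int32(120), [244.4, 204.8], [238, 199, 14, 12])
(np.int32(75), [347.2, 210.4], [342, 204, 11, 13])
(np.int32(72), [337.9, 214.4], [334, 208, 9, 13])
(np.int32(69), [316.5, 216.5], [312, 211, 10, 12])
(np.int32(81), [306.7, 220.2], [302, 213, 10, 15])
(np.int32(366), [258.6, 251.9], [247, 241, 23, 23])
scene
(np.int32(14), [300.8, 155.8], [298, 155, 6, 3])
(np.int32(82), [301.3, 170.1], [296, 165, 12, 13])
(np.int32(59), [309.9, 183.2], [308, 177, 5, 13])
(np.int32(38), [304.6, 193.8], [301, 189, 9, 10])
(np.int32(77), [331.5, 195.8], [322, 192, 17, 9])
(np.int32(65), [378.6, 196.2], [372, 191, 14, 11])
(np.int32(51), [307.9, 207.9], [303, 203, 11, 11])
(np.int32(45), [314.6, 212.2], [310, 208, 10, 9])
(np.int32(51), [324.9, 224.2], [320, 220, 11, 9])
(np.int32(36), [333.6, 226.9], [328, 224, 11, 6])
```

View pics/side17z.png

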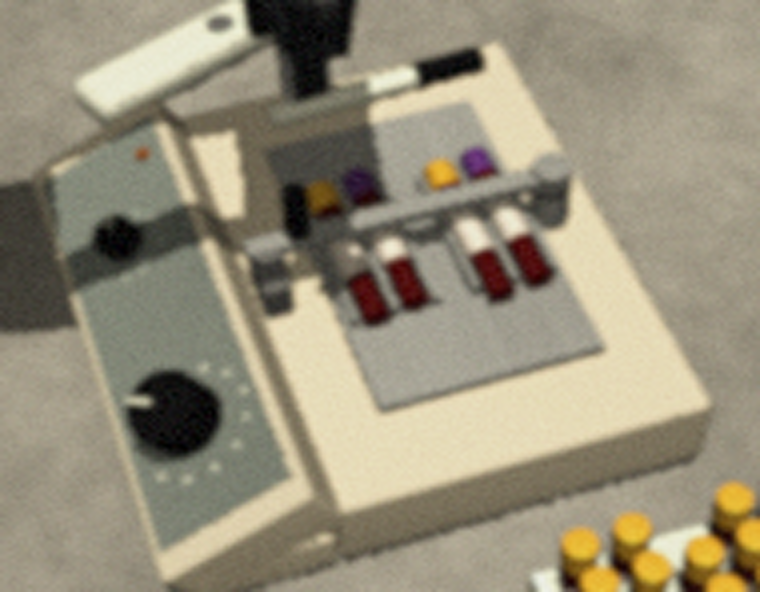

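All checks agree. The bar is at 184.3°, exactly the shut line, the knob is at −141 to −143° (off), and the tubes, marker and timer are at their starting pixels. The arm is clear, with the TCP at z = 0.247 m and no force. I'll hand in.

```bash
python3 - <<'E'
from h import *
from rig import r
s=r.read_state(); brief(s); print(np.abs(s["joint_vel"]).max())
print(r.sign_off())
E
```

```text
t 22.25 pos [5.556e-01 4.000e-04 2.386e-01] F [ 0.6 -0.8 -0.1] M [0.01 0.03 0.01] w 0.5 q [-0.1   0.1   1.36 -0.    1.68 -1.8 ]
0.04283230444818663
the job is handed in; nothing more can be done
None
```

The mixer is shut down: the speed knob is off at its end stop, and the keeper bar is home in its detent. I handed the job in at 22.3 s, and no verdict was reported.

- **Speed knob:** I turned it anticlockwise in five grasps with the tool vertical. The pointer went from about +51° to rest at −141 to −143°, and the dial marks put the end stop at −143°. It read the same after I released it and again after the keeper move.
- **Keeper bar:** I then pushed the bar by its peg to the hard stop, felt as about 7 N. With the arm off it, the bar measured 184.3°, which matches the expected shut line.
- **Other things:** The tubes, marker and timer are at their starting positions in the pictures. The tape, rack, thermometer and bottle looked unmoved by eye. At the hand-in the arm was clear of everything, with the TCP at z = 0.24 m.

Two readings disagreed with the final ones:

- **Knob:** On the fifth grasp the pointer read about −130°, because the closing jaws had twisted the knob back slightly. It then read −148° with the jaws turned hard against the stop.
- **Keeper bar:** It read 185.5° while I was pushing it against the stop.

Both went back to the final values once released. I judged the click-off from the pointer angle and the dial marks, not from a direct signal.

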